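Dispense a copper sleeve with the lever and add it to the injector kit

TASK

The injector kit in the blue tray still lacks its copper sleeve. On the twin-lane dispenser, tilt the lever sideways towards the lane that holds the copper sleeves and hold it there until one sleeve has rolled down to the pick-up nose, then let the lever spring back to the middle. Lay that sleeve gently between the two ribs of the tray's empty bay, along the ribs; let no other sleeve or nut out and leave the tools and the tin around alone.

Things in the scene. Friction and masses are not known exactly. Their poses are not given: they have to be found in the camera images.
- dispenser: Gravity dispenser fixed on the bench: grey base plate (225 mm along x, 166 mm along y, 8 mm thick), two aluminium lanes side by side that slope down 10 degrees to its -x (roughly to the robot), and an upright hand lever between them. Origin on the bench under the gates, midway between the lanes; +y = left lane seen from the robot. Which lane holds copper changes.
- rocker (a joint): Tilt of the hand lever, rad: 0 = upright (spring-centred, 1.1 N m/rad, 3.5 N at the knob at the stops), positive = knob tilted to the dispenser's +y, stops at +-0.36. Hinge along dispenser x, 80 mm above the bench; the knob swings on a 108 mm arc. Tilting towards a lane opens its gate (from 0.17 rad; use 0.3) while a finger holds back the next part; the freed part reaches the nose in about 0.6 s.
- lever_knob (a point): Centre of the lever's black ball knob, 28 mm diameter, 188 mm above the bench when upright, free on all sides, on a 9 mm rod. 50 mm below its centre the rocker's cross bar (5 mm thick, 122 mm along y) rises to 134 mm above the bench.
- copper_lane: Lane with the three copper sleeves in a row. Axes parallel to the dispenser's; origin on the bench at dispenser x = 0, y = +55 or -55 mm: its side is the side to tilt the lever to. When the lever is upright again the next sleeve rolls up to the gate. Lanes are 52 mm wide; their hold-down wires reach 120 mm above the bench at the rear end.
- steel_lane: The other lane, with three steel nozzle nuts of the same outer size; none of these may be let out.
- copper_lane_nose (a point): Centre of a part resting on the pick-up nose at the low end of the copper lane (axis along dispenser y), 100 mm in front of the gate, 69 mm above the bench. The nose is 24 mm wide with an 18 mm high buffer at its front: a 44 mm sleeve overhangs 10 mm at each end, so fingers closing along dispenser y take it by its flat ends from above. Free beside it; lane side walls begin 40 mm uphill.
- sleeve_1: Front copper sleeve, the one that the next stroke lets out: round, 22 mm diameter, 44 mm long, about 60 g; origin at its centre, its y axis is the cylinder axis.
- sleeve_2: Second copper sleeve, just uphill of the first; it must stay in the lane (it moves up to the gate).
- nut_1: Front steel nut in the other lane, 22 mm diameter, 44 mm long; must stay there.
- kit_tray: Blue tray, 150 mm (x) by 236 mm (y), walls 16 mm high and 4 mm thick, floor 4 mm thick, fixed on the bench; origin under its centre. The long bay at its +x side holds an injector (top about 52 mm above the bench, along y at tray x = +44 mm), the bay at -x, -y a nozzle; the bay at -x, +y is the empty one.
- bay (a point): Centre of the empty bay, on its floor (4 mm above the bench), axes as the tray's. The bay is 81 mm (x) by 122 mm (y). Two black rubber ribs, 3.5 mm high, 5 mm wide and 60 mm long, run along y, 14 mm apart inside, centred here: a sleeve laid between them, axis along y, rests with its centre 11 mm above this point and does not roll.
- grease_tin: Grease tin, 68 mm diameter, 34 mm high, bystander.
- screwdriver: Black screwdriver, 200 mm long, 31 mm high, bystander, between dispenser and tray.
- brass_brush: Brass brush, 210 mm long, 26 mm high, bystander behind the tray.
Mind the look-alikes: they are no part of the job. Leave any yellow look-alike of the sleeve_1 alone.

How it is judged:
On the way, in this order (a step that is already met when the one before it is completed fails the run):
1. the lever is tilted towards the copper lane and held there (((value of joint rocker above 0.2 rad and y of copper_lane in the frame of dispenser above 0 m) or (value of joint rocker below -0.2 rad and y of copper_lane in the frame of dispenser below 0 m))), for 0.3 s.
2. the first sleeve rests on the pick-up nose and the lever is back in the middle (distance between sleeve_1 and copper_lane_nose below 0.012 m and value of joint rocker between -0.05 and 0.05 rad), for 0.2 s.
At the end, for the whole second after the job is handed in: The first copper sleeve lies released and still between the two ribs of the tray's empty bay (within 6 mm across and 30 mm along the ribs, within 0.2 rad of their direction); the lever is upright again (within 0.05 rad), the second sleeve waits at the gate and the steel nuts are still in their lane (x of sleeve_1 in the frame of bay between -0.006 and 0.006 m and y of sleeve_1 in the frame of bay between -0.03 and 0.03 m and z of sleeve_1 in the frame of bay below 0.014 m and angle between the y axis of sleeve_1 and the y axis of bay, either way round below 0.2 rad and linear speed of sleeve_1 below 0.02 m/s and value of joint rocker between -0.05 and 0.05 rad and x of sleeve_2 in the frame of copper_lane between -0.005 and 0.02 m and x of nut_1 in the frame of steel_lane above -0.005 m); the robot touches nothing.
It fails at once if a steel nut is let out (x of nut_1 in the frame of steel_lane below -0.02 m).
It fails at once if a second sleeve is let out (x of sleeve_2 in the frame of copper_lane below -0.02 m).
It fails at once if the sleeve is dropped or thrown into the bay instead of laid in (faster than 0.6 m/s there) (distance between sleeve_1 and bay below 0.04 m and linear speed of sleeve_1 above 0.6 m/s).
It fails at once if a bystander is shifted by more than 40 mm (distance of any of grease_tin, screwdriver, brass_brush from where it was at the start of the episode above 0.04 m).
It also fails if it takes over 45 s, if anything falls off the work surface, if the arm or the gripper's body presses on something with over 40 N, if the wrist force passes 120 N, or if a joint passes its speed limit or range.

ROBOT

A 7-joint arm with a two-finger parallel gripper is mounted at the origin on a cart in front of the work surface, level with it; the furniture and walls round the work are solid. World frame = base frame: x ahead of the robot, y to its left, z up, the work surface at z = 0. Lengths are in m, angles in rad, forces in N, time in s.
With the tool pointing down it reaches from about 0.425 to 0.975 m from the base axis. Payload 16.7 kg.
Tool frame: the origin (TCP) lies between the finger pads; the fingertips stand 11 mm ahead of it and the grasp point (between the pads) lies 8 mm behind it; y points along the fingers, x is the direction in which the jaws open and shut, and the axes are right-handed (so a half turn about y gives the same grasp; the last joint's range is limited). The gripper opens to 85 mm and grips with 20 to 120 N. Pads are 22 mm wide; open, the fingers measure 114 mm over their backs; the gripper's body (76 mm by 85 mm) begins 54 mm behind the grasp point. The pads swing forward as they close: fully open they stand 13 mm farther back than shut.
Start: joints at [0.967, 0.426, 0.074, 1.606, -0.034, 1.111, -0.067], TCP at [0.296, -0.606, 0.242] pointing down, gripper open.
Joint ranges: [-2.85, 2.85], [-0.5, 2.14], [-1.23, 1.37], [0.21, 2.46], [-1.02, 4.16], [0.16, 2.05], [-2.73, 2.73]. Speed limits (rad/s): [1.89, 1.89, 2.39, 2.39, 3.01, 3.01, 3.01].

INTERFACE

Orientations are given as a unit quaternion [x, y, z, w].
In Python, from cell import arm gives the robot as it stands.
- The arm moves only by the shell command python3 -m inch 'ROWS' [OPENING] [FORCE]. ROWS is JSON, a list of rows, each a list of 6 numbers: the shift along the world's x, y, z in mm, then the turn, a rotation vector about the world's x, y, z in rad. In form: [[tx, ty, tz, wx, wy, wz], ...]. A call has exactly 10 rows; each row is the pose to reach, as a shift and turn from the pose commanded when the call began; what a row does not reach only later rows make up. A row lasts 1/8 s, in which the tool goes at most 62.5 mm and 10.7 degrees, less where a joint would pass 70% of its speed; a pose out of reach is approached as far as the arm can. A call with a gripper value outside its range is refused whole. OPENING is the opening, from 0 (shut) to 1 (fully open), set as the call begins (- or left out, the last holds). The fingers move at their own pace and stop on an object; FORCE is the grip in N (left out, the last holds). Time passes only in rows, so rows that repeat a pose let the fingers close, or fill a call up. It gives the time, the measured TCP pose, the force and the opening at its end, in the units of the state.
- arm.state(): the state, without advancing time (a new reading comes with each control period).
- arm.snapshot(name): name is "scene" or "top"; returns a dict with "image" (400x640x3 uint8, red, green, blue), "z_map" (400x640 float32, m along the optical axis (not along the pixel's ray), 0 where there is no reading), "fx", "fy", "cx", "cy" (pixels), "eye" and "orientation" of the camera in the world. Camera axes: x right, y down, z forward; pixel columns grow to the right and rows downward; lengths in m; the calibration is good to about 2 mm. A picture is of the moment at which its call begins.
- arm.finish_job(): hands the job in, once; it reports no verdict.
The state is a dict: "clock": time; "qpos": joint angles; "dq": joint speeds; "joint_torque": joint torques, N m; "position": TCP position; "tcp_rot": TCP orientation; "force": force on the tool from outside, world axes, zero at the start; "ft_torque": the same for the moment, N m; "width": finger opening in m.
Only numpy, scipy, OpenCV 4.12 (cv2) and the standard library are available. Lean on these libraries where they do the work, as an engineer would, in place of code of your own. Each camera call takes 0.05 s, during which the arm holds its last target.

## Working session

There is one attempt and no reset: what is moved stays moved. The work goes in short steps, Python scripts to look and compute and a shell command to move; the robot and the scene stay as the last step left them, time stands still between calls to the robot, and variables do not carry over. Pictures are saved under pics/ and viewed, and the job is handed in when it is done.

```bash
ls; mkdir -p pics; python3 - <<'E'
from cell import arm
import cv2,numpy as np
for n in("scene","top"):
    s=arm.snapshot(n); cv2.imwrite(f"pics/{n}0.png",s["image"][:,:,::-1]); np.savez(f"{n}0.npz",**s)
    print(n,s["fx"],s["fy"],s["cx"],s["cy"],s["eye"],s["orientation"])
s=arm.state(); print(s["clock"],s["position"],s["tcp_rot"],s["width"],s["force"])
E
```

```text
pics
scene 382.6646394740051 382.6646394740051 319.5777905732556 196.7893581737277 [0.21901549 0.53109243 0.88460345] [-0.26061492  0.89765441 -0.34252321  0.09473265]
top 492.08878267935137 492.08878267935137 310.23232551293285 193.21244501225485 [ 0.46019642 -0.07722138  1.24146191] [-0.70271579  0.70934672 -0.03433704  0.04288027]
0.1 [ 0.29636041 -0.60607397  0.24169662] [-0.59963436  0.37476982 -0.37408057  0.60004162] 0.08540228996768306 [ 0.21344706 -0.33858247  0.13514025]
```

View pics/scene0.png

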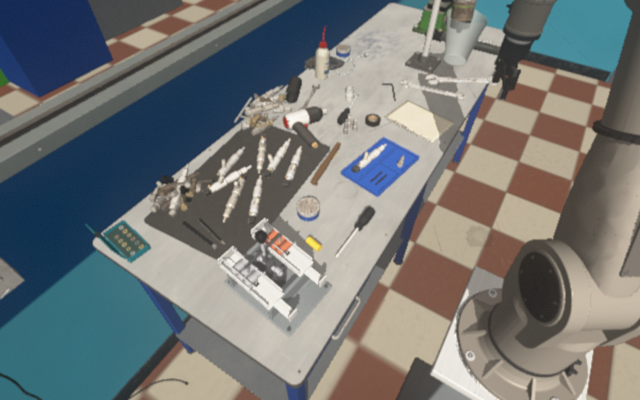

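View pics/top0.png

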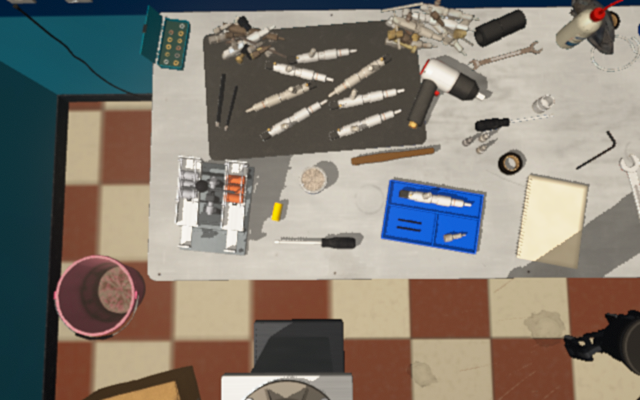

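The top view shows the dispenser at about (212,205), with orange/copper sleeves in its right (-y) lane at about (235,190) and the steel nuts in the left lane. The tray is at (432,215), and its empty ribbed bay is at (410,224). A yellow look-alike at (277,211) lies loose on the bench, so I'll leave it alone. I'll enlarge the relevant areas next.

```bash
cat > h.py <<'E'
import numpy as np
from scipy.spatial.transform import Rotation as R
def load(f): return dict(np.load(f))
def ray(s,u,v,z):
    d=R.from_quat(s["orientation"]).apply([(u-s["cx"])/s["fx"],(v-s["cy"])/s["fy"],1.]); e=s["eye"]
    return e+d*(z-e[2])/d[2]
def pt(s,u,v):
    D=float(s["z_map"][int(round(v)),int(round(u))])
    return s["eye"]+R.from_quat(s["orientation"]).apply([(u-s["cx"])/s["fx"]*D,(v-s["cy"])/s["fy"]*D,D])
def cloud(s):
    v,u=np.mgrid[:400,:640]; D=s["z_map"]
    P=np.stack([(u-s["cx"])/s["fx"]*D,(v-s["cy"])/s["fy"]*D,D],-1)
    return (P.reshape(-1,3)@R.from_quat(s["orientation"]).as_matrix().T+s["eye"]).reshape(400,640,3)
def proj(s,p):
    c=R.from_quat(s["orientation"]).inv().apply(np.array(p)-s["eye"]); return c[0]/c[2]*s["fx"]+s["cx"],c[1]/c[2]*s["fy"]+s["cy"]
E
python3 - <<'E'
from h import *; import cv2
s=load("top0.npz"); im=s["image"][:,:,::-1]
a=cv2.resize(im[145:265,160:290],None,fx=6,fy=6,interpolation=cv2.INTER_CUBIC)[:600]; cv2.imwrite("pics/disp_top.png",im[0:0] if 0 else cv2.resize(im[150:260,165:285],(655,600),interpolation=cv2.INTER_CUBIC))
cv2.imwrite("pics/tray_top.png",cv2.resize(im[170:260,370:490],(800,600),interpolation=cv2.INTER_CUBIC))
q=load("scene0.npz"); cv2.imwrite("pics/disp_scene.png",cv2.resize(q["image"][210:330,205:345,::-1],(700,600),interpolation=cv2.INTER_CUBIC))
C=cloud(s); hsv=cv2.cvtColor(im,cv2.COLOR_BGR2HSV)
# tray
m=cv2.inRange(hsv,(108,150,60),(125,255,255)); m[:,:370]=0;m[:,500:]=0;m[:160]=0
n,l,st,ce=cv2.connectedComponentsWithStats(cv2.morphologyEx(m,cv2.MORPH_CLOSE,np.ones((5,5))));print(st[1:][st[1:,4]>300])
c=max(cv2.findContours(cv2.morphologyEx(m,cv2.MORPH_CLOSE,np.ones((5,5))),0,2)[0],key=cv2.contourArea)
b=cv2.boxPoints(cv2.minAreaRect(c)); print(b); W=np.array([ray(s,u,v,.016) for u,v in b]);print(W.round(4)); print(np.linalg.norm(W-np.roll(W,1,0),axis=1),W.mean(0))
E
```

```text
[[ 381  180  103   74 4897]]
[[380.0811  237.51352]
 [389.83786 178.97299]
 [484.8649  194.81082]
 [475.10812 253.35135]]
[[ 0.4826 -0.235   0.016 ]
 [ 0.6286 -0.263   0.016 ]
 [ 0.5863 -0.4984  0.016 ]
 [ 0.4417 -0.4676  0.016 ]]
[0.23618743 0.14868046 0.2391826  0.1478726 ] [ 0.53478815 -0.36599532  0.016     ]
```

View pics/disp_top.png

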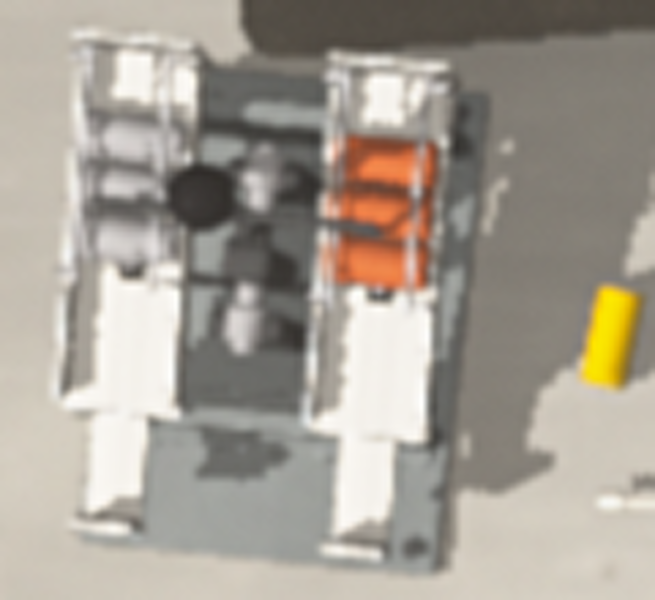

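View pics/tray_top.png

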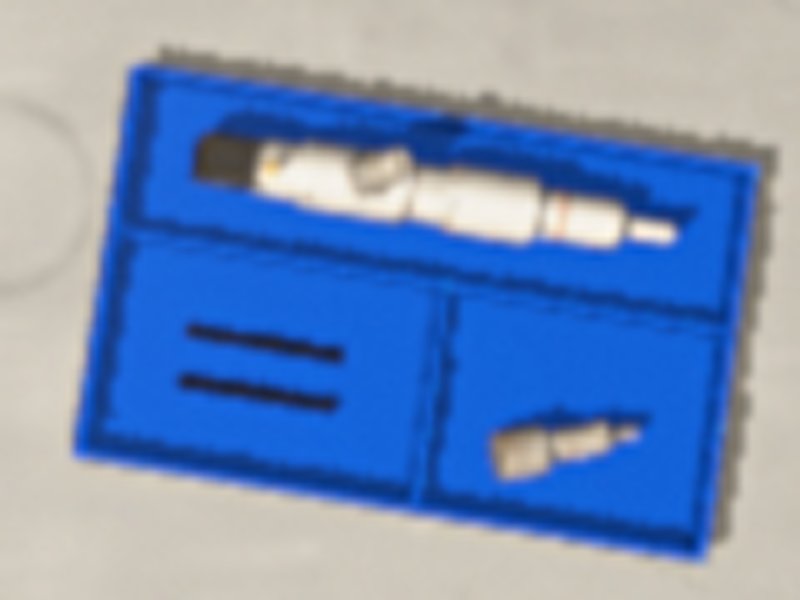

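View pics/disp_scene.png

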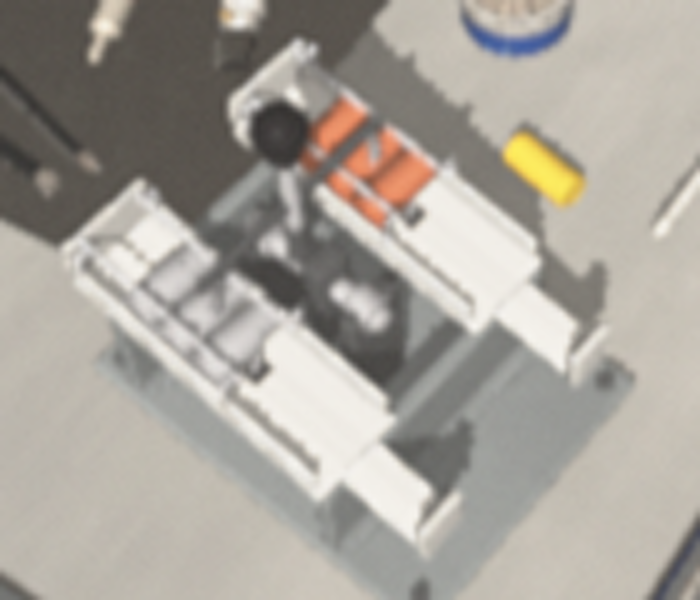

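Copper is in the right (-y) lane: three orange sleeves at crop (385,210). The yellow cylinder at crop (610,335) lies off the dispenser, so it's the look-alike. The tray's empty bay has two dark ribs. Next I'll measure the knob, the yaw, the nose and the ribs.

```bash
python3 - <<'E'
from h import *; import cv2
s=load("top0.npz"); q=load("scene0.npz")
def blob(S,box,hi):
    x0,y0,x1,y1=box; g=S["image"][y0:y1,x0:x1].max(2); m=(g<hi).astype(np.uint8)
    n,l,st,ce=cv2.connectedComponentsWithStats(m)
    return [(st[i],(ce[i]+[x0,y0]).round(2)) for i in range(1,n) if st[i,4]>15]
print("knob top",blob(s,(190,175,215,198),75)); print("knob scene",blob(q,(245,225,275,246),75))
# ribs
g=s["image"][170:260,370:490].astype(int); m=((g.max(2)<75)).astype(np.uint8)
n,l,st,ce=cv2.connectedComponentsWithStats(m)
for i in range(1,n):
    if st[i,4]>20:
        ys,xs=np.where(l==i); r=cv2.minAreaRect(np.c_[xs,ys].astype(np.float32)); c=ce[i]+[370,170]
        bx=cv2.boxPoints(r)+[370,170]; W=np.array([ray(s,u,v,.0075) for u,v in bx])
        print(st[i],ray(s,*c,.0075).round(4)); print(W.round(3).tolist())
# copper mask
hsv=cv2.cvtColor(s["image"],cv2.COLOR_RGB2HSV); m=cv2.inRange(hsv,(3,120,120),(18,255,255)); m[:,:215]=0;m[:,262:]=0;m[:165]=0;m[220:]=0
C=cloud(s); ys,xs=np.where(m>0); P=C[ys,xs]; print("copper",len(P),P.mean(0),P.min(0),P.max(0),xs.min(),xs.max(),ys.min(),ys.max())
# noses cloud z samples along columns
for u in(187,232):
    print(u,[(v,*pt(s,u,v).round(3)) for v in range(196,256,3)])
E
```

```text
knob top [(array([  6,   5,  13,  12, 116], dtype=int32), array([201.78, 185.51]))]
knob scene [(array([11,  6, 10, 12, 93], dtype=int32), array([260.55, 236.27]))]
copper 340 [0.59850476 0.11302575 0.10066462] [0.56701835 0.09004389 0.09020424] [0.63034084 0.13240621 0.13110934] 226 244 175 202
187 [(196, np.float64(0.583), np.float64(0.227), np.float64(0.092)), (199, np.float64(0.577), np.float64(0.229), np.float64(0.081)), (202, np.float64(0.57), np.float64(0.231), np.float64(0.073)), (205, np.float64(0.563), np.float64(0.232), np.float64(0.071)), (208, np.float64(0.556), np.float64(0.231), np.float64(0.074)), (211, np.float64(0.549), np.float64(0.231), np.float64(0.071)), (214, np.float64(0.542), np.float64(0.232), np.float64(0.069)), (217, np.float64(0.535), np.float64(0.233), np.float64(0.065)), (220, np.float64(0.528), np.float64(0.232), np.float64(0.066)), (223, np.float64(0.521), np.float64(0.233), np.float64(0.064)), (226, np.float64(0.513), np.float64(0.232), np.float64(0.065)), (229, np.float64(0.506), np.float64(0.233), np.float64(0.064)), (232, np.float64(0.46), np.floa
[... 1058 characters left out ...]
3, np.float64(0.519), np.float64(0.124), np.float64(0.068)), (226, np.float64(0.512), np.float64(0.125), np.float64(0.061)), (229, np.float64(0.505), np.float64(0.125), np.float64(0.059)), (232, np.float64(0.498), np.float64(0.125), np.float64(0.061)), (235, np.float64(0.491), np.float64(0.124), np.float64(0.066)), (238, np.float64(0.484), np.float64(0.125), np.float64(0.062)), (241, np.float64(0.477), np.float64(0.124), np.float64(0.062)), (244, np.float64(0.469), np.float64(0.125), np.float64(0.061)), (247, np.float64(0.462), np.float64(0.125), np.float64(0.056)), (250, np.float64(0.455), np.float64(0.122), np.float64(0.078)), (253, np.float64(0.448), np.float64(0.134), np.float64(0.008))]
```

```bash
python3 - <<'E'
from h import *; import cv2
s=load("top0.npz"); q=load("scene0.npz")
# knob
a=ray(s,201.78,185.51,.188); b=ray(q,260.55,236.27,.188); print("knob",a,b)
def rd(S,u,v):
    d=ray(S,u,v,0)-S["eye"]; return d/np.linalg.norm(d)
d1,d2=rd(s,201.78,185.51),rd(q,260.55,236.27)
t=np.linalg.lstsq(np.c_[d1,-d2],q["eye"]-s["eye"],rcond=None)[0]; print(s["eye"]+d1*t[0],q["eye"]+d2*t[1])
f=655/120
L=ray(s,165+103/f,150+524/f,.077);Rr=ray(s,165+355/f,150+551/f,.077);print("buf",L,Rr,np.linalg.norm(L-Rr),np.arctan2(*( (L-Rr)[[1,0]]))-np.pi/2)
# base plate corners front-left (80,540)f, front right(440,572)
L=ray(s,165+80/f,150+540/f,.008);Rr=ray(s,165+438/f,150+574/f,.008);B=ray(s,165+490/f,150+92/f,.008)
print("plate",L,Rr,B,np.linalg.norm(L-Rr),np.linalg.norm(B-Rr),np.arctan2((L-Rr)[1],(L-Rr)[0])-np.pi/2,np.arctan2((B-Rr)[1],(B-Rr)[0]))
# dark ribs
g=s["image"][170:260,370:490].astype(int); print(g[48:52,28:52,2].tolist())
m=(g[:,:,2]<110).astype(np.uint8); m[:45]=0;m[65:]=0;m[:,:24]=0;m[:,55:]=0
n,l,st,ce=cv2.connectedComponentsWithStats(m)
for i in range(1,n):
    if st[i,4]>8:
        ys,xs=np.where(l==i); W=np.array([ray(s,u+370,v+170,.0075) for u,v in zip(xs,ys)])
        c=W.mean(0); w=np.linalg.svd(W-c)[2][0]; pr=(W-c)@w
        print(st[i],c.round(4),np.ptp(pr),np.arctan2(-w[0],w[1])%np.pi)
E
```

```text
knob [0.59494874 0.16952366 0.188     ] [0.59198209 0.17443821 0.188     ]
[0.59580594 0.17109328 0.1812986 ] [0.59559848 0.17097999 0.18124553]
buf [0.46565523 0.23570684 0.077     ] [0.45311581 0.12638861 0.077     ] 0.1100350438290246 -0.11420647987095833
plate [0.45878542 0.26467343 0.008     ] [0.44194055 0.10039259 0.008     ] [0.66435125 0.07742228 0.008     ] 0.16514220275700317 0.22359372569976044 -0.1021799057657986 -0.1029139011287687
[[174, 158, 180, 190, 195, 203, 206, 219, 222, 222, 221, 222, 221, 220, 220, 221, 221, 220, 219, 219, 219, 218, 218, 219], [112, 73, 85, 93, 111, 130, 145, 179, 189, 189, 192, 196, 197, 201, 208, 218, 221, 220, 219, 222, 221, 220, 220, 219], [151, 124, 106, 91, 72, 70, 71, 86, 89, 91, 97, 105, 115, 130, 155, 184, 192, 195, 204, 219, 222, 220, 218, 220], [214, 205, 190, 176, 155, 145, 139, 127, 107, 90, 68, 61, 55, 56, 69, 85, 96, 108, 140, 179, 189, 188, 190, 203]]
[29 49 22  5 37] [ 0.5231 -0.3124  0.0075] 0.053111933328090374 2.9679532414362084
[27 56 23  5 37] [ 0.5049 -0.3058  0.0075] 0.05513084090906204 2.9693156106245815
```

```bash
python3 - <<'E'
from h import *
M=R.from_quat([-0.59963436,0.37476982,-0.37408057,0.60004162]).as_matrix(); print(M.round(3))
for name,yaw in(("disp",-.103),("tray",-.173)):
    e=np.array([-np.sin(yaw),np.cos(yaw),0])
    for sg in(1,-1):
        x=sg*e; y=np.array([0,0,-1.]); T=np.stack([x,y,np.cross(x,y)],1)
        print(name,sg,R.from_matrix(T@M.T).as_rotvec().round(4))
E
```

```text
[[ 0.439 -0.001  0.898]
 [-0.898  0.001  0.439]
 [-0.001 -1.    -0.   ]]
disp 1 [ 3.0000e-04 -1.5000e-03  2.5839e+00]
disp -1 [-1.100e-03 -2.000e-04 -5.577e-01]
tray 1 [ 2.0000e-04 -1.5000e-03  2.5139e+00]
tray -1 [-1.100e-03 -2.000e-04 -6.277e-01]
```

```bash
python3 -m inch '[[10,30,40,0,0,-0.03],[30,80,75,0,0,-0.08],[50,130,75,0,0,-0.14],[70,185,75,0,0,-0.2],[90,240,75,0,0,-0.26],[110,295,75,0,0,-0.32],[130,350,75,0,0,-0.38],[150,400,75,0,0,-0.44],[170,450,75,0,0,-0.5],[190,500,75,0,0,-0.558]]' 0.6 30
```

```text
clock: 1.35
position: [0.4867, -0.1047, 0.3173]
tcp_rot: [0.473, -0.526, 0.526, -0.473]
force: [0.4, -0.8, 0.9]
width: 0.0509
```

```bash
python3 -m inch '[[15,40,0,0,0,0],[33,85,0,0,0,0],[51,130,0,0,0,0],[69,175,0,0,0,0],[85,220,0,0,0,0],[100,258,0,0,0,0],[107,276,-20,0,0,0],[107,276,-45,0,0,0],[107,276,-45,0,0,0],[107,276,-45,0,0,0]]'
python3 - <<'E'
from cell import arm
from h import *
import cv2
for n in("scene","top"):
    s=arm.snapshot(n);np.savez(f"{n}1.npz",**s)
    im=s["image"][:,:,::-1]; c=im[150:330,180:360] if n=="scene" else im[110:270,150:320]
    cv2.imwrite(f"pics/{n}1.png",cv2.resize(c,(600,600)))
st=arm.state();print(st["position"],st["tcp_rot"],R.from_quat(st["tcp_rot"]).as_matrix().round(3).tolist())
E
```

```text
clock: 2.6
position: [0.5936, 0.169, 0.2727]
tcp_rot: [0.473, -0.525, 0.525, -0.473]
force: [0.7, 0.4, 0.4]
width: 0.0514
[0.59384181 0.16925875 0.27331074] [ 0.47293847 -0.52504981  0.52555986 -0.47374966] [[-0.104, 0.001, 0.995], [-0.995, 0.0, -0.104], [-0.0, -1.0, 0.001]]
```

View pics/scene1.png

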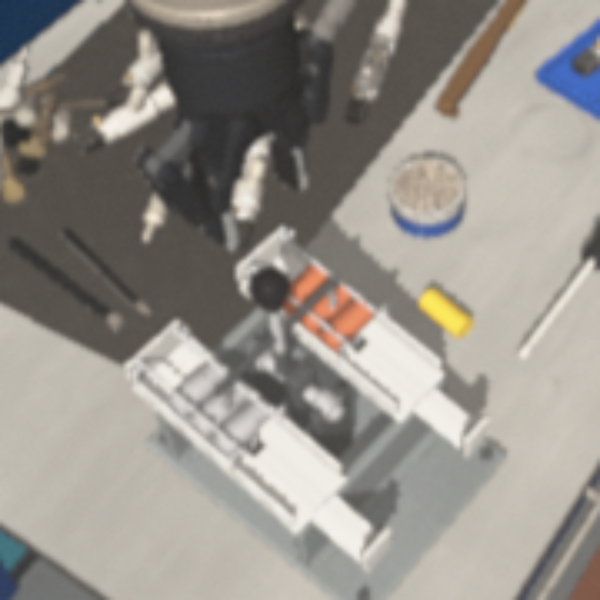

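View pics/top1.png

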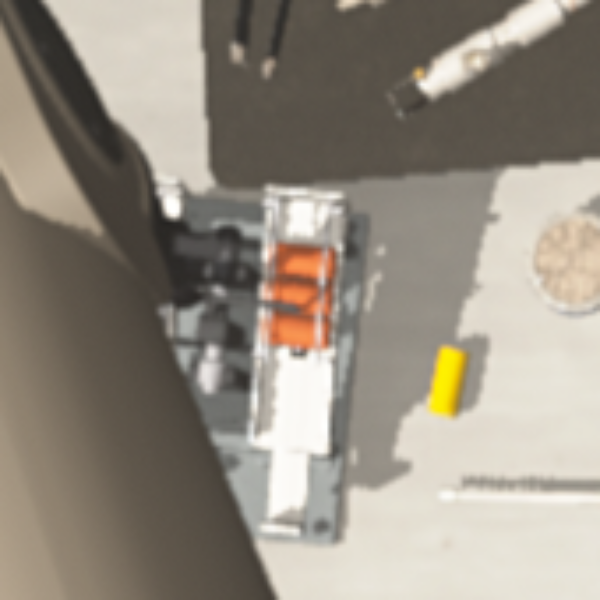

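```bash
python3 -m inch '[[0,1,-20,0,0,0],[0,1,-40,0,0,0],[0,1,-55,0,0,0],[0,1,-65,0,0,0],[0,1,-75,0,0,0],[0,1,-85,0,0,0],[0,1,-93,0,0,0],[0,1,-100,0,0,0],[0,1,-100,0,0,0],[0,1,-100,0,0,0]]'
python3 - <<'E'
from cell import arm
from h import *
import cv2
for n in("scene",):
    s=arm.snapshot(n);np.savez(f"{n}2.npz",**s)
    im=s["image"][:,:,::-1]; c=im[190:310,200:320]
    cv2.imwrite(f"pics/{n}2.png",cv2.resize(c,(600,600)))
E
```

```text
clock: 3.95
position: [0.5936, 0.1707, 0.1726]
tcp_rot: [0.473, -0.525, 0.525, -0.474]
force: [1.2, -0.4, 0.2]
width: 0.0514
```

View pics/scene2.png

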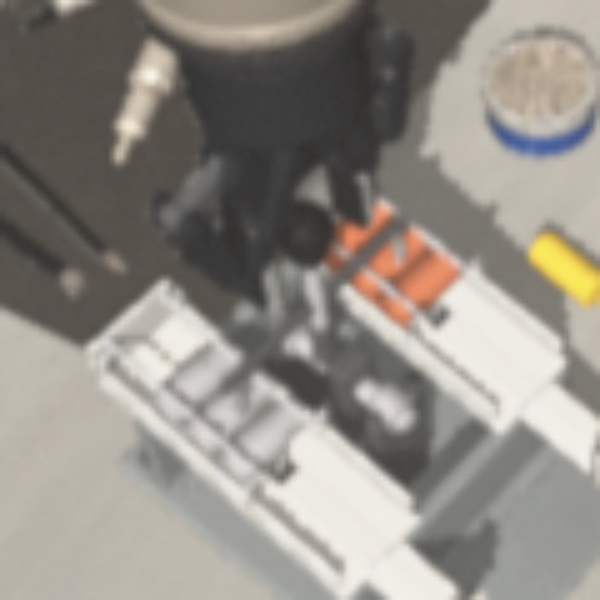

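```bash
python3 -m inch '[[-1,-10,0,0,0,0],[-2,-18,-1,0,0,0],[-3,-26,-2,0,0,0],[-4,-34,-3,0,0,0],[-4.5,-44,-4,0,0,0],[-4.5,-44,-4,0,0,0],[-4.5,-44,-4,0,0,0],[-4.5,-44,-4,0,0,0],[-4.5,-44,-4,0,0,0],[-4.5,-44,-4,0,0,0]]'
python3 - <<'E'
from cell import arm
from h import *
import cv2
for n in("scene","top"):
    s=arm.snapshot(n);np.savez(f"{n}3.npz",**s)
    im=s["image"][:,:,::-1]; c=im[190:310,210:330] if n=="scene" else im[150:270,165:285]
    cv2.imwrite(f"pics/{n}3.png",cv2.resize(c,(600,600)))
E
```

```text
clock: 5.25
position: [0.589, 0.1264, 0.1683]
tcp_rot: [0.473, -0.525, 0.525, -0.473]
force: [0.4, 3.3, 2.2]
width: 0.0516
```

View pics/scene3.png

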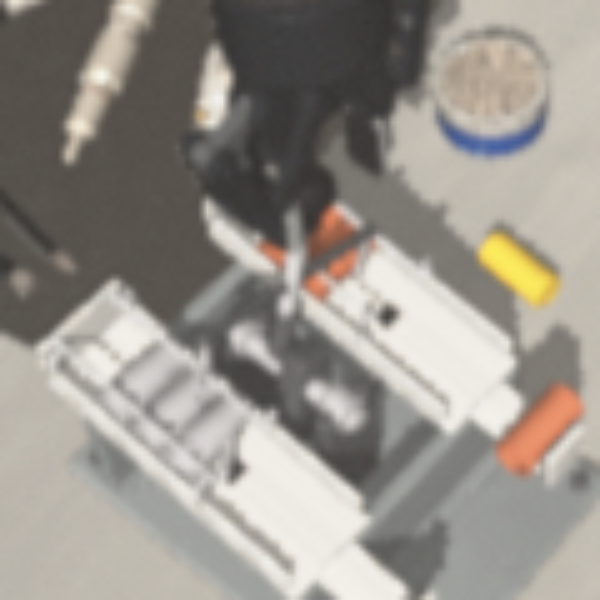

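View pics/top3.png

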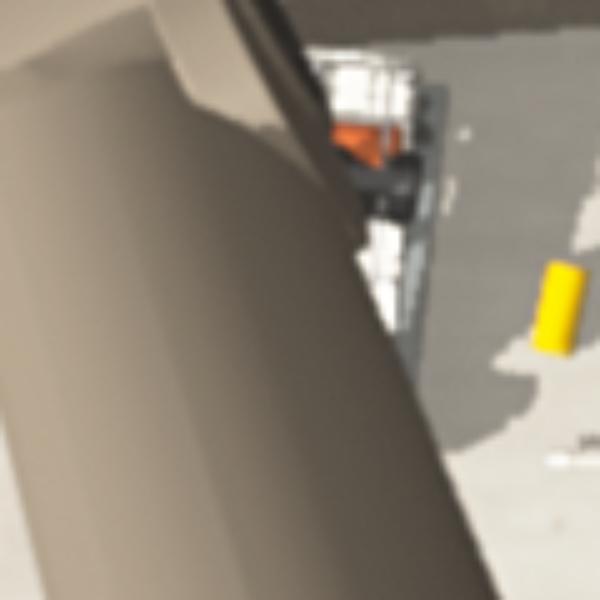

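The front sleeve has rolled down and rests on the nose at scene crop (540,430), and two sleeves stay behind the finger. Now I'll let the lever back.

```bash
python3 -m inch '[[1,10,1,0,0,0],[2,20,2,0,0,0],[3,30,3,0,0,0],[4,38,4,0,0,0],[4.5,44,4,0,0,0],[4.5,44,4,0,0,0],[4.5,44,4,0,0,0],[4.5,44,30,0,0,0],[4.5,44,70,0,0,0],[4.5,44,110,0,0,0]]'
python3 - <<'E'
from cell import arm
from h import *
import cv2
for n in("scene","top"):
    s=arm.snapshot(n);np.savez(f"{n}4.npz",**s)
    im=s["image"][:,:,::-1]; c=im[190:310,210:330] if n=="scene" else im[150:270,165:285]
    cv2.imwrite(f"pics/{n}4.png",cv2.resize(c,(600,600)))
    hsv=cv2.cvtColor(s["image"],cv2.COLOR_RGB2HSV); m=cv2.inRange(hsv,(3,110,90),(18,255,255))
    k,l,st,ce=cv2.connectedComponentsWithStats(m)
    for i in range(1,k):
        if st[i,4]>25:
            ys,xs=np.where(l==i); print(n,st[i],ce[i],ray(s,*ce[i],.069).round(4),ray(s,*ce[i],.075).round(4))
E
```

```text
clock: 6.6
position: [0.5933, 0.17, 0.2794]
tcp_rot: [-0.474, 0.525, -0.525, 0.473]
force: [0.4, 0.3, 0.3]
width: 0.0511
scene [200   0  29   8 143] [213.29370629   2.79020979] [ 1.7752 -0.9239  0.069 ] [ 1.7637 -0.9132  0.075 ]
scene [170   4  19  10  47] [179.06382979   8.38297872] [ 1.8712 -0.7784  0.069 ] [ 1.859  -0.7688  0.075 ]
scene [152  18  37  16 310] [169.64193548  25.14516129] [ 1.77   -0.6204  0.069 ] [ 1.7585 -0.6119  0.075 ]
scene [117  27  24  11  51] [128.82352941  32.2745098 ] [ 1.8706 -0.4676  0.069 ] [ 1.8584 -0.4602  0.075 ]
scene [110  43  26  19 161] [120.2173913   50.29192547] [ 1.7662 -0.3362  0.069 ] [ 1.7548 -0.3298  0.075 ]
scene [550  77  15  18 146] [558.02054795  85.47260274] [ 0.1277 -1.0747  0.069 ] [ 0.1284 -1.0629  0.075 ]
scene [39 82 35 18 87] [56.43678161 90.75862069] [ 1.7125 -0.0043  0.069 ] [ 1.7015e+00 -4.0000e-04  7.5000e-02]
scene [502  83  43  27 535] [525.74392523  96.78130841] [ 0.2162 -0.9262  0.069 ] [ 0.2162 -0.9155  0.075 ]
scene [ 0 85 12 11 72] [ 4.23611111 89.66666667] [1.8817 0.0967 0.069 ] [1.8695 0.0999 0.075 ]
scene [533 115 
[... 2563 characters left out ...]
06.82933845] [ 0.3168 -0.7433  0.069 ] [ 0.3175 -0.7399  0.075 ]
top [ 253  280   77   43 2945] [290.3106961 299.7344652] [ 0.3383 -0.0147  0.069 ] [ 0.3389 -0.0151  0.075 ]
top [ 96 311  45  29 463] [126.06911447 330.77969762] [0.2699 0.3695 0.069 ] [0.2708 0.3672 0.075 ]
top [ 344  339   68   61 3774] [379.09644939 368.46025437] [ 0.1813 -0.2187  0.069 ] [ 0.1827 -0.2179  0.075 ]
top [ 491  338   83   62 4857] [531.72328598 369.05538398] [ 0.1779 -0.5682  0.069 ] [ 0.1794 -0.5657  0.075 ]
top [  55  341   38   59 2042] [ 73.69000979 370.1841332 ] [0.1814 0.4887 0.069 ] [0.1829 0.4858 0.075 ]
top [101 388  59  12 379] [133.18469657 395.39313984] [0.1244 0.3484 0.069 ] [0.1262 0.3462 0.075 ]
```

View pics/scene4.png

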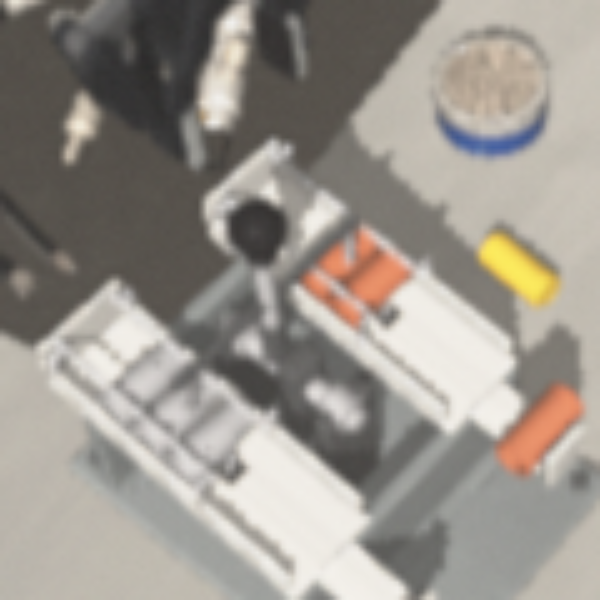

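Lever upright (crop 257,232), the second sleeve is at the gate, and the first is on the nose at about (0.468, 0.128). I'll move above it with the jaws open.

```bash
python3 -m inch '[[-20,-7,0,0,0,0],[-50,-17,-5,0,0,0],[-85,-29,-20,0,0,0],[-112,-38,-45,0,0,0],[-124,-42,-75,0,0,0],[-125.5,-42.5,-105,0,0,0],[-125.5,-42.5,-135,0,0,0],[-125.5,-42.5,-155,0,0,0],[-125.5,-42.5,-155,0,0,0],[-125.5,-42.5,-155,0,0,0]]' 1
python3 - <<'E'
from cell import arm
from h import *
import cv2
for n in("scene",):
    s=arm.snapshot(n);np.savez(f"{n}5.npz",**s)
    im=s["image"][:,:,::-1]; c=im[200:320,240:400]
    cv2.imwrite(f"pics/{n}5.png",cv2.resize(c,(800,600)))
    st=arm.state();p=st["position"];M=R.from_quat(st["tcp_rot"]).as_matrix();print(p)
    for sg in(-1,1):
        w=p+M[:,0]*.0425*sg-np.array([0,0,.0]); print(proj(s,w), )
    print(proj(s,[.468,.1285,.069]))
E
```

```text
clock: 7.95
position: [0.4683, 0.1281, 0.1239]
tcp_rot: [0.473, -0.525, 0.525, -0.474]
force: [0.4, -0.0, 0.4]
width: 0.0855
[0.46846815 0.12819804 0.12414836]
(np.float64(306.6387739576939), np.float64(274.9640807664958))
(np.float64(329.45313725035965), np.float64(250.11550544036305))
(np.float64(318.2943899809042), np.float64(274.6576153513466))
```

View pics/scene5.png

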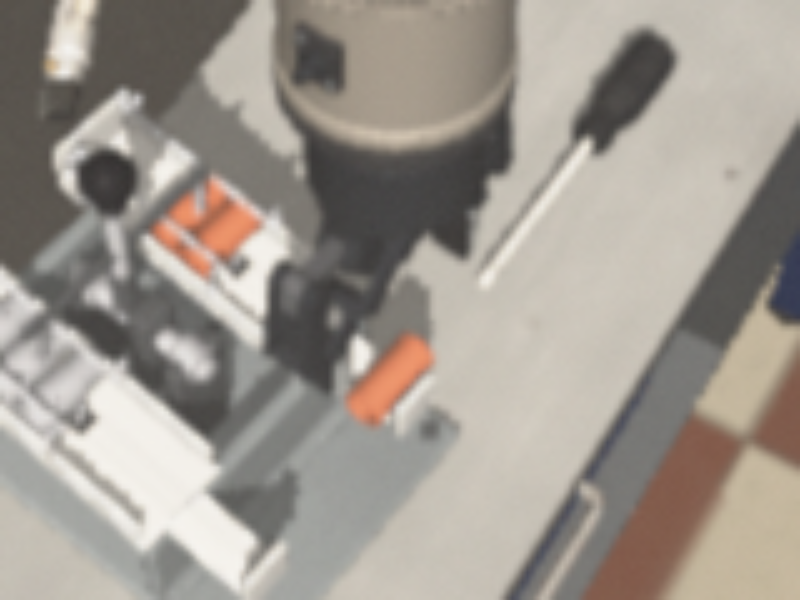

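```bash
python3 -m inch '[[0,0,-10,0,0,0],[0,0,-20,0,0,0],[0,0,-28,0,0,0],[0,0,-36,0,0,0],[0,0,-42,0,0,0],[0,0,-47,0,0,0],[0,0,-51,0,0,0],[0,0,-53.5,0,0,0],[0,0,-53.5,0,0,0],[0,0,-53.5,0,0,0]]'
python3 -m inch '[[0,0,0,0,0,0],[0,0,0,0,0,0],[0,0,0,0,0,0],[0,0,0,0,0,0],[0,0,0,0,0,0],[0,0,0,0,0,0],[0,0,0,0,0,0],[0,0,0,0,0,0],[0,0,0,0,0,0],[0,0,0,0,0,0]]' 0 30
python3 - <<'E'
from cell import arm
from h import *
import cv2
for n in("scene",):
    s=arm.snapshot(n);np.savez(f"{n}6.npz",**s)
    im=s["image"][:,:,::-1]; c=im[200:320,240:400]
    cv2.imwrite(f"pics/{n}6.png",cv2.resize(c,(800,600)))
E
```

```text
clock: 9.25
position: [0.4681, 0.1282, 0.07]
tcp_rot: [0.473, -0.525, 0.525, -0.474]
force: [0.3, 0.6, 0.5]
width: 0.0859
clock: 10.5
position: [0.4681, 0.128, 0.07]
tcp_rot: [0.473, -0.525, 0.525, -0.474]
force: [-1.1, -0.8, 6.0]
width: 0.0436
```

View pics/scene6.png

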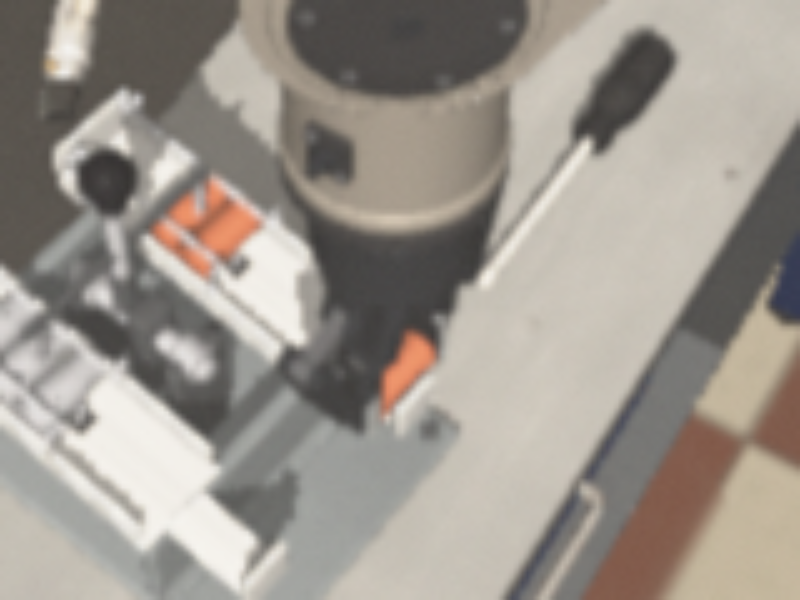

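```bash
python3 -m inch '[[0,0,10,0,0,0],[0,0,30,0,0,0],[0,0,60,0,0,0],[2,-15,90,0,0,0],[6,-50,100,0,0,-0.01],[11,-95,100,0,0,-0.02],[16,-145,100,0,0,-0.03],[21,-195,100,0,0,-0.04],[26,-240,100,0,0,-0.05],[30,-280,100,0,0,-0.06]]'
python3 -m inch '[[4,-40,0,0,0,0],[8,-80,0,0,0,0],[12,-115,0,0,0,-0.01],[15,-140,0,0,0,-0.01],[16,-152,0,0,0,-0.01],[16,-157,0,0,0,-0.01],[16,-157,-20,0,0,-0.01],[16,-157,-40,0,0,-0.01],[16,-157,-50,0,0,-0.01],[16,-157,-50,0,0,-0.01]]'
python3 - <<'E'
from cell import arm
from h import *
import cv2
for n in("scene","top"):
    s=arm.snapshot(n);np.savez(f"{n}7.npz",**s)
    im=s["image"][:,:,::-1]; c=im[110:230,320:480] if n=="scene" else im[150:270,350:510]
    cv2.imwrite(f"pics/{n}7.png",cv2.resize(c,(800,600)))
st=arm.state();print(st["clock"],st["position"],R.from_quat(st["tcp_rot"]).as_matrix().round(3).tolist(),st["width"])
E
```

```text
clock: 11.8
position: [0.4978, -0.1535, 0.1704]
tcp_rot: [0.457, -0.539, 0.539, -0.457]
force: [-0.5, -0.1, -0.8]
width: 0.0435
clock: 13.05
position: [0.5139, -0.3081, 0.1195]
tcp_rot: [-0.455, 0.542, -0.541, 0.455]
force: [-0.9, -0.2, -0.2]
width: 0.0431
13.15 [ 0.51439    -0.30868367  0.12048557] [[-0.172, 0.001, 0.985], [-0.985, -0.0, -0.172], [0.0, -1.0, 0.001]] 0.04310685510377187
```

View pics/scene7.png

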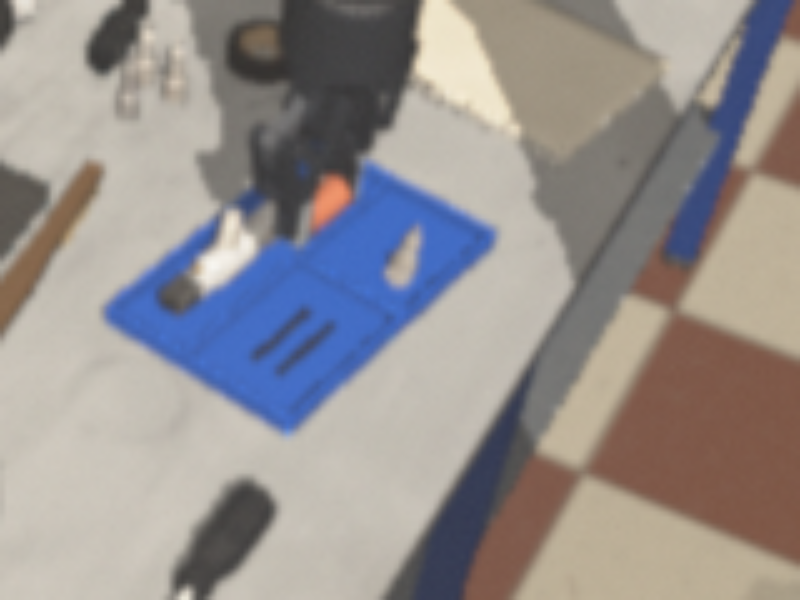

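View pics/top7.png

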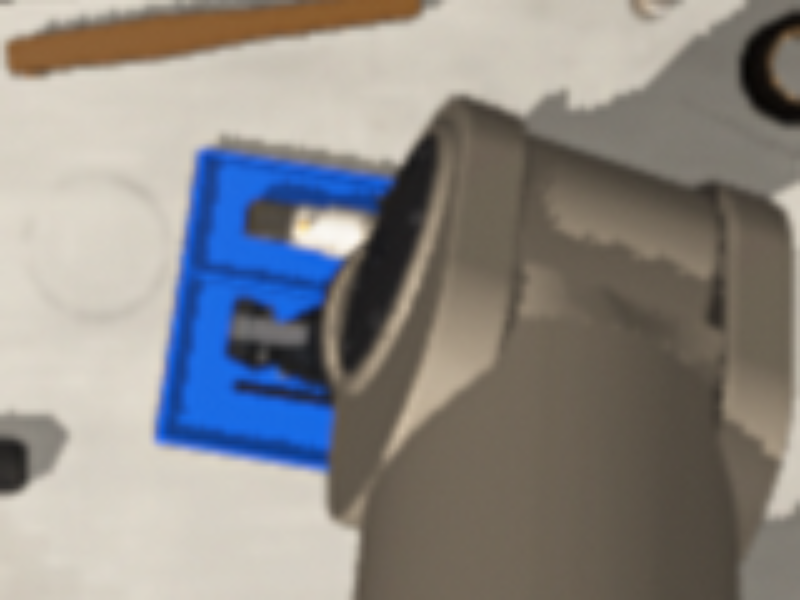

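```bash
python3 -m inch '[[0,0,-15,0,0,0],[0,0,-30,0,0,0],[0,0,-45,0,0,0],[0,0,-58,0,0,0],[0,0,-70,0,0,0],[0,0,-80,0,0,0],[0,0,-87,0,0,0],[0,0,-90,0,0,0],[0,0,-90,0,0,0],[0,0,-90,0,0,0]]'
python3 - <<'E'
from cell import arm
from h import *
import cv2
for n in("scene",):
    s=arm.snapshot(n);np.savez(f"{n}8.npz",**s)
    im=s["image"][:,:,::-1]; c=im[140:200,340:420]
    cv2.imwrite(f"pics/{n}8.png",cv2.resize(c,(800,600),interpolation=cv2.INTER_CUBIC))
    # where sleeve axis/edges would be if centred on the bay, sleeve centre z=.029
    ex=np.array([.985,-.172,0]);ey=np.array([.172,.985,0])
    st=arm.state();p=st["position"];print(p)
    for a in(-.011,0,.011):
      for b in(-.022,.022):
        u,v=proj(s,np.array([p[0],p[1],.029])+a*ex+b*ey);print(a,b,round((u-340)*10),round((v-140)*10))
    u,v=proj(s,np.array([p[0],p[1],.040]));print("top",(u-340)*10,(v-140)*10)
E
```

```text
clock: 14.4
position: [0.5142, -0.309, 0.0302]
tcp_rot: [0.455, -0.541, 0.542, -0.455]
force: [0.6, -0.0, -0.6]
width: 0.0429
[ 0.51419715 -0.30898364  0.03019186]
-0.011 -0.022 463 299
-0.011 0.022 382 371
0 -0.022 435 283
0 0.022 353 354
0.011 -0.022 407 267
0.011 0.022 325 338
top 399.0590207393285 293.4919790938247
```

View pics/scene8.png

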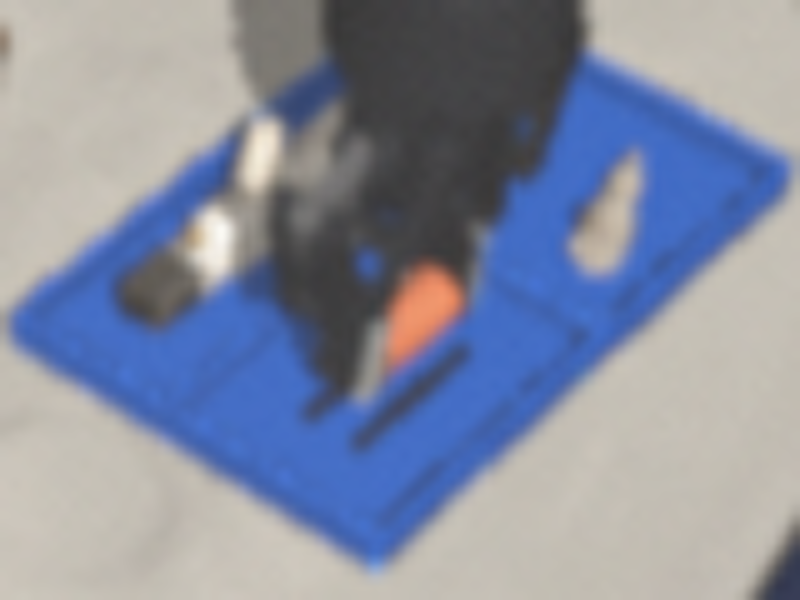

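The sleeve's near edge, from (465,300) to (385,370), matches the position predicted for a sleeve centred on the tool, and it lies parallel to the ribs. I'll lower it.

```bash
python3 - <<'E'
from h import *
s=load("scene8.npz")
print(ray(s,340+41.2,140+39.7,.0075), np.array([.514,-.309])-.0095*np.array([.985,-.172]))
E
python3 -m inch '[[0,0,-3,0,0,0],[0,0,-6,0,0,0],[0,0,-8,0,0,0],[0,0,-10,0,0,0],[0,0,-11,0,0,0],[0,0,-12,0,0,0],[0,0,-12,0,0,0],[0,0,-12,0,0,0],[0,0,-12,0,0,0],[0,0,-12,0,0,0]]'
```

```text
[ 0.50102885 -0.30081917  0.0075    ] [ 0.5046425 -0.307366 ]
clock: 15.7
position: [0.5141, -0.3089, 0.018]
tcp_rot: [0.455, -0.541, 0.541, -0.455]
force: [-1.5, 0.8, 4.6]
width: 0.0432
```

Contact of 4.6 N came about 2 mm early, and the scene view puts the ribs about 4 mm further towards -x than the top view does. I'll measure the ribs and the sleeve in the same camera.

```bash
python3 - <<'E'
from cell import arm
from h import *; import cv2
s=load("scene4.npz"); x0,y0=340,140
ex=np.array([.985,-.172,0]);ey=np.array([.172,.985,0]);c0=np.array([.514,-.309,0])
g=s["image"][140:200,340:420].astype(int)
m=(g[:,:,2]<120).astype(np.uint8)
n,l,st,ce=cv2.connectedComponentsWithStats(m)
for i in range(1,n):
    if st[i,4]>8:
        ys,xs=np.where(l==i); W=np.array([ray(s,u+340,v+140,.0075) for u,v in zip(xs,ys)]); d=W-c0
        print(st[i],ce[i]*10,"local x",(d@ex).mean().round(4),"y",(d@ey).mean().round(4),(d@ey).min().round(3),(d@ey).max().round(3))
t=arm.snapshot("scene"); np.savez("scene9.npz",**t)
hsv=cv2.cvtColor(t["image"],cv2.COLOR_RGB2HSV)
m=cv2.inRange(hsv,(3,110,90),(18,255,255))[140:200,340:420]; ys,xs=np.where(m); print(len(xs),xs.min(),xs.max(),ys.min(),ys.max())
cv2.imwrite("pics/scene9.png",cv2.resize(t["image"][140:200,340:420,::-1],(800,600),interpolation=cv2.INTER_CUBIC))
cv2.imwrite("pics/ribs4.png",cv2.resize(s["image"][140:200,340:420,::-1],(800,600),interpolation=cv2.INTER_CUBIC))
p=arm.state()["position"];print(p,arm.state()["force"])
for a in(-.011,0,.011):
  for b in(-.022,.022):
    u,v=proj(t,np.array([p[0],p[1],.017])+a*ex+b*ey);print(a,b,round((u-340)*10),round((v-140)*10))
E
```

```text
[70  0 10 15 78] [762.43589744  48.46153846] local x -0.004 y -0.2158 -0.245 -0.181
[12 25  8  8 43] [154.41860465 283.72093023] local x 0.079 y 0.0209 0.005 0.036
[31 32 10  9 14] [360.         360.71428571] local x 0.0078 y 0.0038 -0.02 0.029
[36 35 10  9 14] [402.14285714 393.57142857] local x -0.0109 y 0.0066 -0.02 0.029
[75 53  5  7 21] [777.14285714 568.57142857] local x -0.1405 y -0.0104 -0.027 0.003
43 39 45 29 38
[ 0.51406327 -0.30889548  0.01800254] [-1.70261245  1.63520533  5.35438653]
-0.011 -0.022 458 326
-0.011 0.022 377 398
0 -0.022 431 310
0 0.022 349 381
0.011 -0.022 403 294
0.011 0.022 321 365
```

View pics/scene9.png

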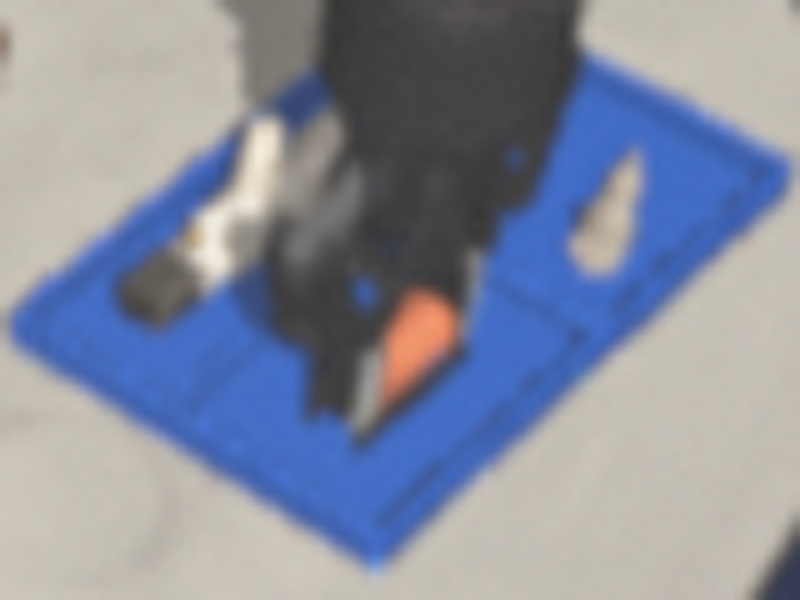

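View pics/ribs4.png

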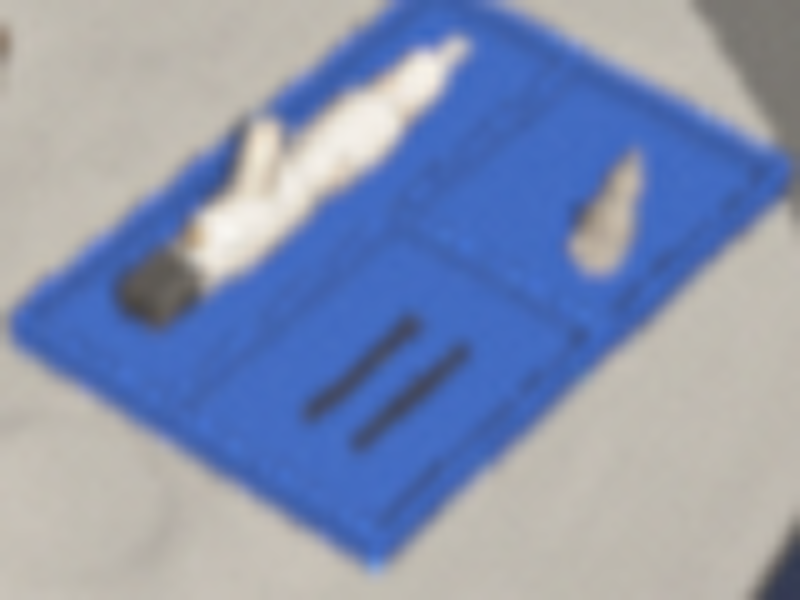

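```bash
python3 -m inch '[[-0.5,0,0,0,0,0],[-1,0.2,0,0,0,0],[-1.5,0.2,0,0,0,0],[-1.5,0.2,0,0,0,0],[-1.5,0.2,-0.5,0,0,0],[-1.5,0.2,-0.5,0,0,0],[-1.5,0.2,-1,0,0,0],[-1.5,0.2,-1,0,0,0],[-1.5,0.2,-1,0,0,0],[-1.5,0.2,-1,0,0,0]]'
```

```text
clock: 17.0
position: [0.5128, -0.3088, 0.0171]
tcp_rot: [0.455, -0.541, 0.542, -0.455]
force: [-0.2, 1.1, 4.9]
width: 0.0435
```

The lateral force vanished, so the sleeve is centred and bearing lightly. I'll release it partially open and retreat straight up.

```bash
python3 -m inch '[[0,0,0,0,0,0],[0,0,0,0,0,0],[0,0,0,0,0,0],[0,0,0,0,0,0],[0,0,0,0,0,0],[0,0,0,0,0,0],[0,0,0,0,0,0],[0,0,0,0,0,0],[0,0,0,0,0,0],[0,0,0,0,0,0]]' 0.65
python3 -m inch '[[0,0,5,0,0,0],[0,0,12,0,0,0],[0,0,22,0,0,0],[0,0,40,0,0,0],[0,0,65,0,0,0],[0,0,100,0,0,0],[-10,-40,140,0,0,0],[-25,-90,150,0,0,0],[-45,-140,150,0,0,0],[-65,-190,150,0,0,0]]'
python3 -m inch '[[-10,-40,0,0,0,0],[-20,-80,0,0,0,0],[-25,-110,0,0,0,0],[-25,-130,0,0,0,0],[-25,-130,0,0,0,0],[-25,-130,0,0,0,0],[-25,-130,0,0,0,0],[-25,-130,0,0,0,0],[-25,-130,0,0,0,0],[-25,-130,0,0,0,0]]'
python3 - <<'E'
from cell import arm
from h import *; import cv2
ex=np.array([.985,-.172,0]);ey=np.array([.172,.985,0]);c0=np.array([.514,-.309,0])
for n,b,r in(("scene",(210,120,430,320),(340,140,420,200)),("top",(160,140,500,270),(370,170,490,260))):
    t=arm.snapshot(n); np.savez(n+"10.npz",**t); x0,y0,x1,y1=r
    hsv=cv2.cvtColor(t["image"],cv2.COLOR_RGB2HSV); m=cv2.inRange(hsv,(3,110,90),(18,255,255)); k=np.zeros_like(m);k[y0:y1,x0:x1]=m[y0:y1,x0:x1]
    ys,xs=np.where(k); W=np.array([ray(t,u,v,.020) for u,v in zip(xs,ys)])-c0
    print(n,len(xs),(W@ex).mean(),(W@ey).mean(),(W@ey).min(),(W@ey).max(),xs.mean(),ys.mean(), cv2.fitLine(np.c_[xs,ys].astype(np.float32),2,0,.01,.01).ravel())
    cv2.imwrite(f"pics/{n}10b.png",cv2.resize(t["image"][y0:y1,x0:x1,::-1],(800,600),interpolation=cv2.INTER_CUBIC))
    x0,y0,x1,y1=b; c=t["image"][y0:y1,x0:x1,::-1]; f=min(800/(x1-x0),600/(y1-y0)); cv2.imwrite(f"pics/{n}10.png",cv2.resize(c,None,fx=f,fy=f))
E
```

```text
clock: 18.25
position: [0.5125, -0.3087, 0.0168]
tcp_rot: [0.455, -0.541, 0.541, -0.455]
force: [0.3, 0.0, 0.0]
width: 0.0557
clock: 19.5
position: [0.4469, -0.5002, 0.1686]
tcp_rot: [0.455, -0.541, 0.542, -0.455]
force: [0.6, -0.5, 0.8]
width: 0.0559
clock: 20.75
position: [0.4225, -0.6286, 0.1668]
tcp_rot: [-0.455, 0.541, -0.541, 0.455]
force: [1.1, 0.0, 0.2]
width: 0.0552
scene 73 -0.004669185039858956 0.007692885857396484 -0.01892363866507689 0.033263106005185096 378.9178082191781 175.83561643835617 [  0.77918094  -0.62679905 378.91782    175.83562   ]
top 146 -0.0012152857578005363 -0.0010396478118837407 -0.023273555952226493 0.021220749506921086 410.28767123287673 225.0205479452055 [9.8214138e-01 1.8814446e-01 4.1028766e+02 2.2502055e+02]
```

View pics/scene10.png

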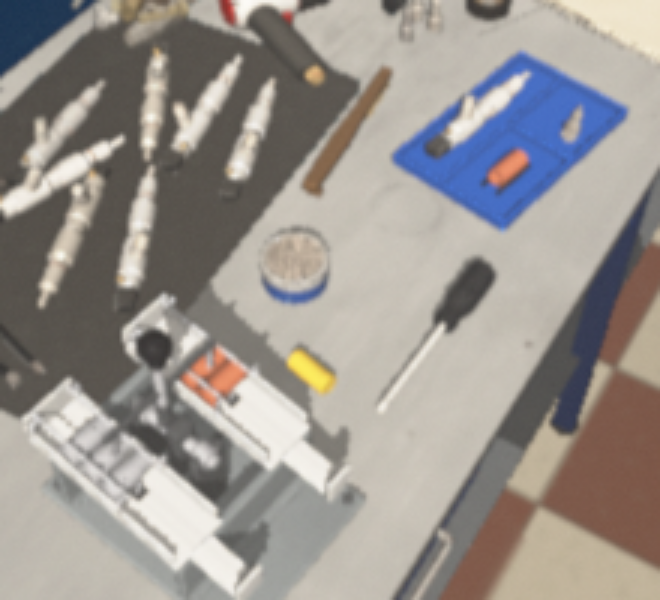

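View pics/top10b.png

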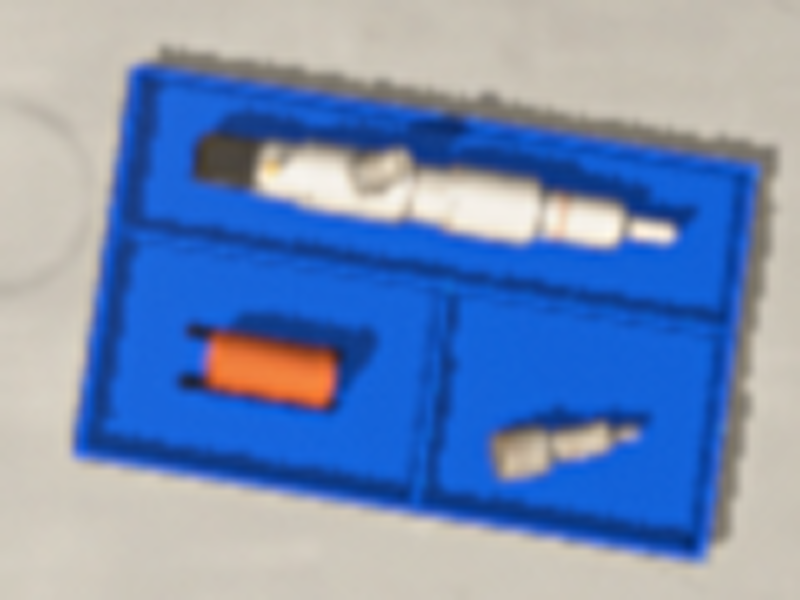

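View pics/scene10b.png

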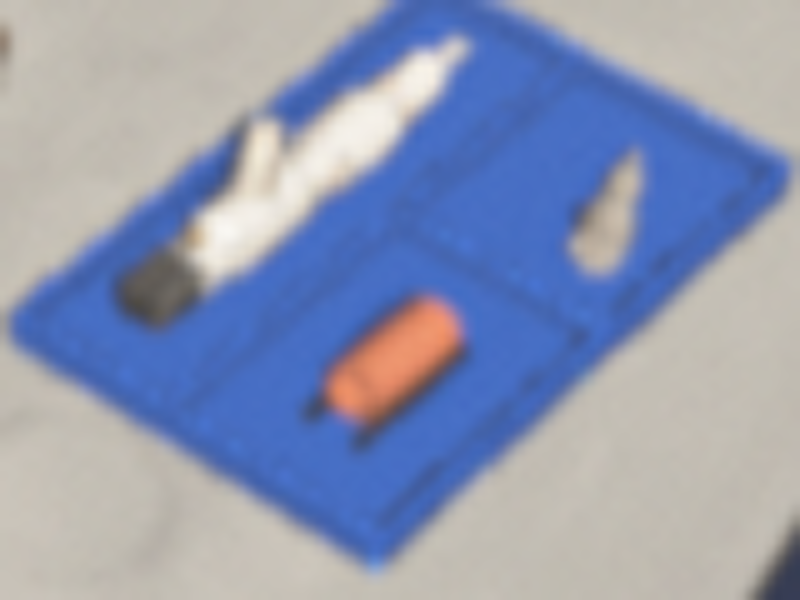

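View pics/top10.png

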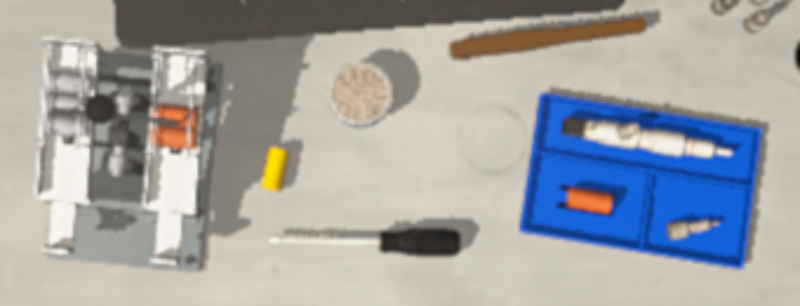

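```bash
python3 -c "
from cell import arm
print(arm.finish_job())"
```

```text
the job is handed in; nothing more can be done
None
```

The copper sleeve is laid between the two ribs of the tray's empty bay, and the job is handed in. The robot gives no verdict on handing in, and the clock read about 21 s at my last move.

- **Dispensing:** I straddled the knob with the jaws and tilted the lever to the right lane (-y), where the copper sleeves were. I held it there until one sleeve sat on the pick-up nose, then let it back.
- **Placing:** I took the sleeve by its flat ends and lowered it onto the ribs. It made contact at about 5 N, roughly 2 mm early and slightly off centre. I moved it 1.5 mm towards -x, and the sideways force dropped to nearly zero. I then opened the jaws, lifted straight up and moved clear.

**Last checks:**
- **Sleeve:** both views show it lying along the ribs with a rib end visible on each side. The top view puts it about 1 mm off centre across and at most about 8 mm along.
- **Dispenser:** the lever is upright, the next sleeve waits at the gate and the three nuts are still in their lane.
- **Bystanders:** the tin, screwdriver, brush and yellow look-alike look unmoved.

**Disagreement:** the two cameras differ by up to about 5 mm in absolute position. I therefore judged the fit from the sleeve and ribs within a single view, and from the contact force.

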